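Open the squeeze-cap silver-cleaner tub and put the cuff in

ROBOT

A 7-joint arm with a two-finger parallel gripper is mounted at the origin on a cart in front of the work surface, level with it; the furniture and walls round the work are solid. World frame = base frame: x ahead of the robot, y to its left, z up, the work surface at z = 0. Lengths are in m, angles in rad, forces in N, time in s.
With the tool pointing down it reaches from about 0.4 to 0.85 m from the base axis. Payload 4.5 kg.
Tool frame: the origin (TCP) lies between the finger pads; the fingertips stand 11 mm ahead of it and the grasp point (between the pads) lies 8 mm behind it (r.nose_length is the distance from the TCP to the fingertips, in m); z points along the fingers, y is the line along which they close (so a half turn about z gives the same grasp; the last joint's range is limited). The gripper opens to 88 mm and grips with 3 to 60 N. Pads are 18 mm wide; open, the fingers measure 123 mm over their backs; the gripper's body (75 mm by 187 mm) begins 45 mm behind the grasp point.
Start: joints at [1.253, 0.689, -0.195, 1.565, 0.157, 0.902, -0.215], TCP at [0.215, -0.587, 0.25] pointing down, gripper open.
Joint ranges: [-3.01, 3.01], [-0.46, 2.08], [-1.47, 1.51], [0.13, 2.56], [-1, 4.14], [0.04, 2.09], [-2.66, 2.66]. Speed limits (rad/s): [2.57, 2.57, 3.14, 3.14, 3.14, 3.14, 3.14].

INTERFACE

Orientations are given as a unit quaternion [x, y, z, w].
In Python, from plant import get_state, snapshot, camera_model, r gives the robot as it stands.
- The arm moves only by the shell command python3 -m inch 'ROWS' [FORCE]. ROWS is text: rows parted by semicolons, each of 7 numbers parted by spaces: the opening, from -1 (shut) to 1 (fully open), then the shift along the tool's x, y, z in m, then the turn, a rotation vector about the tool's x, y, z in rad. A call has 1 to 20 rows; each row shifts and turns the commanded pose from where the row before left it, along the tool's axes as they then stand; what a row does not reach is not made up. A row lasts 1/12 s, in which the tool goes at most 41.7 mm and 7.16 degrees, less where a joint would pass 70% of its speed; a pose out of reach is approached as far as the arm can. A call is refused whole if a number of a shift passes 0.0417 or a number of a turn 0.125, either way. A call with a gripper value outside its range is refused whole. The fingers move at their own pace and stop on an object; FORCE is the grip in N (left out, the last holds). Time passes only in rows, so rows that do not move let the fingers close. It gives the time, the measured TCP pose, the force, the opening and the grip force at its end, in the units of the state.
- get_state(): the state, without advancing time (a new reading comes with each control period).
- snapshot(name): name is "side" or "top" or "wrist"; returns (picture, depth): 384x512x3 uint8, red, green, blue; 384x512 float32, m along the optical axis (not along the pixel's ray), 0 where there is no reading.
- camera_model(name): a dict with "intrinsics" (3x3 intrinsics, pixels), "view" (4x4, takes a point from world to camera coordinates). Camera axes: x right, y down, z forward; pixel columns grow to the right and rows downward; lengths in m; the calibration is good to about 2 mm. A picture is of the moment at which its call begins: read the wrist's pose just before it. camera_model takes no time and is no camera call; for the wrist camera it gives the pose at the moment of the call.
- r.finish_job(): hands the job in; it is judged then, once.
The state is a dict: "clock": time; "q": joint angles; "qd": joint speeds; "joint_torque": joint torques, N m; "tool_pos": TCP position; "eef_rot": TCP orientation; "contact_force": force on the tool from outside, world axes, zero at the start; "moment": the same for the moment, N m; "opening": opening from 0.0 (shut) to 1.0 (fully open); "finger_force": force on a finger pad.
Only numpy, scipy, OpenCV 4.12 (cv2) and the standard library are available. Lean on these libraries where they do the work, as an engineer would, in place of code of your own. Each camera call takes 0.05 s, during which the arm holds its last target. There are 200 camera calls.

TASK

Open the tub of silver cleaner that leans in its wooden rest: squeeze both orange side tabs of its safety cap inward and, while they are squeezed, turn the cap anticlockwise (seen looking down on the cap) to its stop, then lift it off straight along the neck. Set the cap down the right way up, flat on the floor of the dark wooden tray, and only then put the silver cuff bracelet into the open tub. Do not shift or knock over the beaker, the dropper bottle or the ring box.

Things in the scene. Friction and masses are not known exactly. Their poses are not given: they have to be found in the camera images.
- tub_neck: Fixed white tub, 101 mm across, hollow, 68 mm deep, leaning 0.45 rad in a wooden rest. Origin: centre of its 70 mm mouth at the neck's rim; z points out along the neck. Ledges hold the cap down until it is turned about +z (anticlockwise from outside) by 50 degrees to a stop; it lifts off from about 45 degrees. Stops beside the cap's teeth block turning while the tabs are out.
- collar (a point): Centre of the top edge of the white collar (fixed part of the tub, inner diameter 95 mm, outer 101 mm) that surrounds the mouth and the cap's disc; 12 mm out from tub_neck along its z, same axes. With the cap on, fingers must stay above it.
- cap_grip (a point): Loose cap (0.1 kg): point on its axis, 28 mm above the neck's rim while on; z out along the axis, orange tabs at +y and -y. Each tab: upright plate 26 mm wide along x, from 23 mm below to 10 mm above this point; outer faces 62 mm apart, 50 mm when fully squeezed. Grey hub between them, 34 mm across. While locked the cap's axes are those of tub_neck (3 degrees of play).
- cap_foot (a point): Centre of the underside of the cap's plug (66 mm across), 34 mm below cap_grip on the cap's axis; z up through the cap. The disc above it is 80 mm across, with lugs to 92 mm along x and the tabs' teeth to 92 mm along y, all 18 mm or more below cap_grip.
- tab_a (a joint): How far the tab at the cap's +y is pressed inward: 0 free, 0.006 m fully in. A spring pushes it back (about 2 N free, 7 N fully in). Its tooth clears the stops from about 0.0045 m on.
- tab_b (a joint): The same for the tab at the cap's -y.
- tray: Fixed dark wooden tray 130 x 130 x 14 mm with a grey lining, walls 4 mm thick, inner floor 4 mm above the table. Origin: centre of its underside on the table; z up, sides along x and y. The cap belongs near its middle, flat on the floor.
- cuff_mid (a point): Loose silver cuff bracelet (35 g), an open C lying flat: 45 mm along x (gap 20 mm wide at -x), 56 mm along y, band about 4 mm thick, 11 to 15 mm high. Point: middle of the C, 7.5 mm up; z up. It is stiff; its two sides at y = +28 and -28 mm run straight along x near x = 0 and can be pinched together across 56 mm.
- beaker_mid (a point): Bystander: embossed pewter beaker, 61 mm across, 108 mm high, beside the rest; point at its centre, 54 mm up.
- dropper_mid (a point): Bystander: brown oil bottle with a black dropper, 33 mm across, 102 mm high, beside the rest; point at its centre, 51 mm up.
- ring_box_mid (a point): Bystander: blue velvet ring box 50 x 50 x 42 mm, about 63 mm from the cuff's middle, towards the cuff's -x; point at its centre, 21 mm up.

How it is judged:
On the way, in this order (a step that is already met when the one before it is completed fails the run):
1. both tabs squeezed and the cap turned at least 35 degrees on its neck (value of joint each of tab_a, tab_b above 0.003 m and angle between the x axis of cap_foot and the x axis of tub_neck, either way round above 0.61 rad and distance between cap_foot and tub_neck below 0.014 m), for 0.05 s.
2. cap stands right way up on the floor of the tray, the cuff not yet in the tub (x of cap_foot in the frame of tray between -0.04 and 0.04 m and y of cap_foot in the frame of tray between -0.04 and 0.04 m and z of cap_foot in the frame of tray below 0.01 m and angle between cap_foot's own z axis and vertical below 0.12 rad and not (z of cuff_mid in the frame of tub_neck between -0.08 and -0.015 m and x of cuff_mid in the frame of tub_neck between -0.05 and 0.05 m and y of cuff_mid in the frame of tub_neck between -0.05 and 0.05 m)), for 0.2 s.
3. cuff in the tub (z of cuff_mid in the frame of tub_neck between -0.08 and -0.015 m and x of cuff_mid in the frame of tub_neck between -0.05 and 0.05 m and y of cuff_mid in the frame of tub_neck between -0.05 and 0.05 m), for 0.2 s.
At the end, for the whole second after the job is handed in: The cap stands upright (within 7 degrees) on the tray's floor, its axis within 40 mm of the tray's middle along each side; the cuff lies inside the tub, at least 15 mm below its rim; both are at rest and released (all of step 3 and x of cap_foot in the frame of tray between -0.04 and 0.04 m and y of cap_foot in the frame of tray between -0.04 and 0.04 m and z of cap_foot in the frame of tray below 0.01 m and angle between cap_foot's own z axis and vertical below 0.12 rad and linear speed of each of cap, cuff below 0.02 m/s); the robot touches nothing.
It fails at once if the pewter beaker shifted more than 25 mm or tipped over (distance of beaker_mid from where it was at the start of the episode above 0.025 m or angle between beaker_mid's own z axis and vertical above 0.4 rad).
It fails at once if the dropper bottle shifted more than 25 mm or tipped over (distance of dropper_mid from where it was at the start of the episode above 0.025 m or angle between dropper_mid's own z axis and vertical above 0.4 rad).
It fails at once if the blue ring box shifted more than 25 mm or tipped over (distance of ring_box_mid from where it was at the start of the episode above 0.025 m or angle between ring_box_mid's own z axis and vertical above 0.4 rad).
It also fails if it takes over 66 s, if anything falls off the work surface, if the arm or the gripper's body presses on something with over 40 N, if the wrist force passes 120 N, or if a joint passes its speed limit or range.

## Working session

There is one attempt and no reset: what is moved stays moved. The work goes in short steps, Python scripts to look and compute and a shell command to move; the robot and the scene stay as the last step left them, time stands still between calls to the robot, and variables do not carry over. Pictures are saved under pics/ and viewed, at most 10 in all, crops included, and the job is handed in when it is done.

```bash
ls; mkdir -p pics; python3 - <<'E'
from plant import *
import cv2,numpy as np
s=get_state();print(s)
for n in("side","top"):
    p,d=snapshot(n);cv2.imwrite(f"pics/{n}0.png",p[:,:,::-1]);np.savez(f"{n}0.npz",p=p,d=d,**camera_model(n))
    print(camera_model(n))
E
```

```text
pics
{'clock': 0.0, 'q': array([ 1.25283718,  0.68998559, -0.19450682,  1.56635924,  0.15729358,
        0.90248205, -0.2150767 ]), 'qd': array([ 2.13331589e-03,  8.90400045e-05,  4.18813786e-04, -8.01359260e-04,
       -5.68027733e-05, -3.17380193e-04,  1.54084768e-04]), 'joint_torque': array([ 2.17640263e-04, -5.27562940e+01, -1.26701877e+00, -1.53427738e+01,
       -5.26539353e-02,  6.38336671e-03,  1.52512685e-04]), 'tool_pos': array([ 0.21508363, -0.58616738,  0.24890477]), 'eef_rot': array([ 9.84563843e-01,  1.75023397e-01, -2.25726379e-04, -8.93784653e-04]), 'contact_force': array([-0.65309287, -0.1343166 ,  0.24046099]), 'moment': array([-0.07839697, -0.0035316 , -0.03994977]), 'finger_force': 0.0, 'opening': 0.9997409149390935}
{'intrinsics': array([[377.69367456,   0.        , 255.96018371],
       [  0.        , 377.69367456, 184.61516901],
       [  0.        ,   0.        ,   1.        ]]), 'view': array([[ 0.99912502, -0.03780911, -0.01787919, -0.50582855],
       [-0.03273779, -0.44097613, -0.89692156,  0.09950965],
       [ 0.02602751,  0.8967221 , -0.44182807,  0.9345984 ],
       [ 0.        ,  0.        ,  0.        ,  1.        ]])}
{'intrinsics': array([[487.71362741,   0.        , 255.43751092],
       [  0.        , 487.71362741, 180.60348797],
       [  0.        ,   0.        ,   1.        ]]), 'view': array([[-0.01191674, -0.99991456,  0.00537218,  0.01899375],
       [-0.98699796,  0.01090123, -0.16036266,  0.51022787],
       [ 0.1602904 , -0.00721333, -0.98704354,  1.39725444],
       [ 0.        ,  0.        ,  0.        ,  1.        ]])}
```

View pics/top0.png

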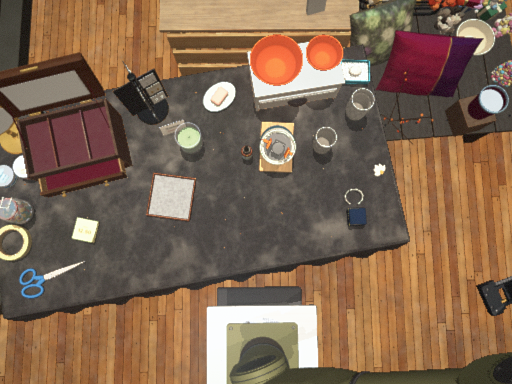

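View pics/side0.png

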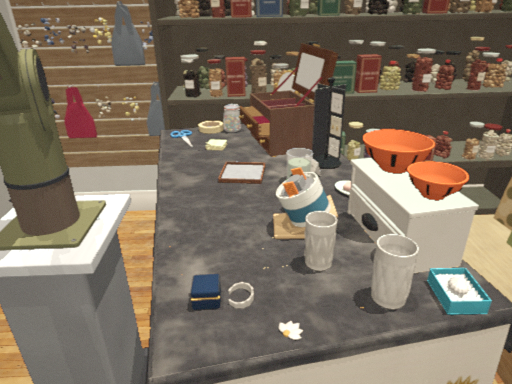

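The top view shows the tub at (278,147), tray (172,197), cuff (354,197), ring box (357,216), beaker (325,140) and dropper (247,152). The side view shows the tub's neck leaning.

```bash
cat > h.py <<'E'
import numpy as np,cv2
def load(f):
    z=np.load(f);return z['p'],z['d'],z['intrinsics'],z['view']
def cloud(d,K,V):
    v,u=np.indices(d.shape);c=np.stack([(u-K[0,2])*d/K[0,0],(v-K[1,2])*d/K[1,1],d],-1)
    w=(c-V[:3,3])@V[:3,:3];w[d<=0]=np.nan;return w
E
python3 - <<'E'
from h import *
p,d,K,V=load('top0.npz');w=cloud(d,K,V)
np.set_printoptions(precision=4,suppress=True)
for n,(u,v) in dict(hub=(278,147),tray=(172,197),cuff=(354,197),box=(357,216),beak=(325,140),drop=(247,152),table=(220,220),tableR=(300,200)).items(): print(n,w[v,u])
hsv=cv2.cvtColor(p,cv2.COLOR_RGB2HSV)
def reg(u0,u1,v0,v1,m):
    M=np.zeros(d.shape,bool);M[v0:v1,u0:u1]=1;return M&m
org=reg(250,305,120,175,(hsv[...,0]<15)&(hsv[...,1]>150))
n,l=cv2.connectedComponents(org.astype(np.uint8))
for i in range(1,n):
    a=w[l==i];print('orange',len(a),np.nanmean(a,0),np.nanmax(a,0),np.nanmin(a,0))
cu=reg(338,372,180,210,w[...,2]>.004);q=w[cu];print('cuff',len(q),np.nanmin(q,0),np.nanmax(q,0))
t=reg(140,205,165,230,w[...,2]>.009);q=w[t][:,:2].astype(np.float32);print('tray',cv2.minAreaRect(q),np.nanmax(w[t][:,2]))
bx=reg(340,375,200,235,w[...,2]>.035);print('box',cv2.minAreaRect(w[bx][:,:2].astype(np.float32)))
for n,r,z in(('beak',(305,345,115,170),.1),('drop',(235,258,135,165),.02)):
    q=w[reg(*r,w[...,2]>z)];print(n,np.nanmin(q,0),np.nanmax(q,0))
E
python3 -c "
import cv2;a=cv2.imread('pics/top0.png')
b=cv2.resize(a[110:180,235:345],None,fx=5,fy=5,interpolation=3);c=cv2.resize(a[175:235,330:385],None,fx=5,fy=5,interpolation=3)
import numpy as np
cv2.imwrite('pics/c1.png',np.hstack([cv2.resize(b,(550,350)),np.pad(c,((0,50),(0,0),(0,0)))[:350,:250]]))"
```

```text
hub [nan nan nan]
tray [ 0.4699  0.2651 -0.0007]
cuff [ 0.4635 -0.2841  0.0013]
box [ 0.4026 -0.2821  0.0405]
beak [ 0.6381 -0.2008  0.013 ]
drop [0.5876 0.0368 0.0829]
table [ 0.399   0.1205 -0.0028]
tableR [ 0.4567 -0.1212 -0.0029]
orange 26 [ 0.6012 -0.0228  0.1334] [ 0.6145 -0.0167  0.1456] [ 0.5893 -0.0307  0.1155]
orange 1 [ 0.6101 -0.0118  0.1221] [ 0.6101 -0.0118  0.1221] [ 0.6101 -0.0118  0.1221]
orange 25 [ 0.5756 -0.0748  0.1227] [ 0.5877 -0.0673  0.1369] [ 0.5647 -0.0855  0.1003]
orange 1 [0.5916 0.0253 0.0646] [0.5916 0.0253 0.0646] [0.5916 0.0253 0.0646]
cuff 173 [ 0.4223 -0.3345  0.004 ] [ 0.5123 -0.2348  0.047 ]
tray ((0.480814665555954, 0.26901715993881226), (0.13913670182228088, 0.15043875575065613), 82.62248229980469) 0.023086946803576053
box ((0.40277260541915894, -0.2826910614967346), (0.048410411924123764, 0.050017278641462326), 1.3361302614212036)
beak [ 0.5948 -0.2185  0.1001] [ 0.6546 -0.1602  0.1135]
drop [0.5807 0.0224 0.0207] [0.6123 0.0553 0.1034]
```

View pics/c1.png

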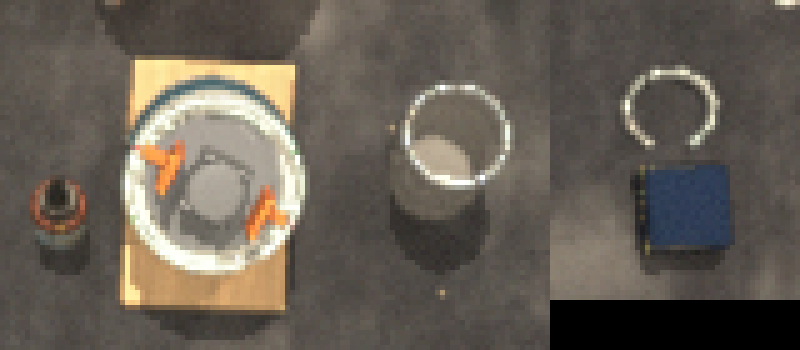

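The crop shows the tub leaning toward the robot, with its tabs on a line about 25° off the image's horizontal. The cuff's gap faces the ring box. Next I'll plan a wrist view along the neck.

```bash
cat >> h.py <<'E'
from scipy.spatial.transform import Rotation as R
def plan(s,p1,R1,n=None,order='both'):
    """Uniform-row twist from state pose to target pose: returns n, shift per row list(if rotating), turn per row"""
    p0=np.array(s[0]);R0=s[1]
    rv=(R0.inv()*R1).as_rotvec();a=np.linalg.norm(rv)
    L=np.linalg.norm(p1-p0)
    n=n or int(max(np.ceil(a/.12),np.ceil(L/.036),1))
    rows=[];Rc=R0;pc=p0
    for i in range(n):
        d=Rc.inv().apply((p1-pc)/(n-i));rows.append(np.r_[d,rv/n]);pc=pc+Rc.apply(d);Rc=Rc*R.from_rotvec(rv/n)
    return np.array(rows)
def show(rows,g=1):
    print(len(rows),'rows');print('; '.join(' '.join(f'{x:.4g}' for x in np.r_[g,np.round(r,4)]) for r in rows))
E
python3 - <<'E'
from h import *
from plant import *
np.set_printoptions(precision=4,suppress=True)
s=get_state();T=R.from_quat(s['eef_rot']);c=camera_model('wrist');V=c['view']
print(c['intrinsics']);Rc=V[:3,:3].T;o=-Rc@V[:3,3]
print('cam in tool',T.inv().apply(o-s['tool_pos']));print(T.as_matrix().T@Rc)
p,d,K,Vt=load('top0.npz');w=cloud(d,K,Vt)
hsv=cv2.cvtColor(p,cv2.COLOR_RGB2HSV)
M=(hsv[...,1]<40)&(hsv[...,2]>190);M[:,:255]=0;M[:,300:]=0;M[:120]=0;M[170:]=0
q=w[M];q=q[~np.isnan(q[:,0])];q=q[q[:,2]>.06]
for k in range(4):
    m=np.median(q,0) if k==0 else q.mean(0);U=np.linalg.svd(q-q.mean(0))[2][2];U*=np.sign(U[2]);r=(q-q.mean(0))@U;print(len(q),q.mean(0),U,np.arccos(U[2]));q=q[abs(r)<1.5*r.std()]
E
```

```text
[[275.453    0.     251.7784]
 [  0.     275.453  193.9741]
 [  0.       0.       1.    ]]
cam in tool [ 0.0664 -0.0004 -0.1345]
[[ 0.0004 -0.966  -0.2584]
 [ 1.      0.0004 -0.0001]
 [ 0.0002 -0.2584  0.966 ]]
284 [ 0.5999 -0.05    0.1097] [-0.4325  0.0199  0.9014] 0.4477415653460406
249 [ 0.5991 -0.0505  0.111 ] [-0.4396  0.0113  0.8981] 0.45536996886398207
216 [ 0.5995 -0.051   0.1126] [-0.4344  0.      0.9007] 0.44934319021047925
188 [ 0.5992 -0.0505  0.113 ] [-0.4356 -0.0038  0.9001] 0.4507051123316243
```

```bash
cat >> h.py <<'E'
def pose(z,y):
    z=z/np.linalg.norm(z);y=y-z*(y@z);y=y/np.linalg.norm(y);return R.from_matrix(np.c_[np.cross(y,z),y,z])
E
python3 - <<'E'
from h import *
from plant import *
s=get_state();a=np.array([-.435,0,.9])
T=pose(-a,np.array([-.0256,-.052,-.0107]));g=np.array([.592,-.0505,.127])+.12*a
show(plan((s['tool_pos'],R.from_quat(s['eef_rot'])),g,T,19))
E
```

```text
19 rows
1 0.0258 -0.0206 0.0008 0.0016 0.0244 0.0435; 1 0.0248 -0.0217 0.0014 0.0016 0.0244 0.0435; 1 0.0238 -0.0227 0.002 0.0016 0.0244 0.0435; 1 0.0227 -0.0237 0.0026 0.0016 0.0244 0.0435; 1 0.0216 -0.0247 0.0032 0.0016 0.0244 0.0435; 1 0.0204 -0.0256 0.0038 0.0016 0.0244 0.0435; 1 0.0192 -0.0265 0.0043 0.0016 0.0244 0.0435; 1 0.0179 -0.0273 0.0048 0.0016 0.0244 0.0435; 1 0.0166 -0.028 0.0053 0.0016 0.0244 0.0435; 1 0.0152 -0.0287 0.0057 0.0016 0.0244 0.0435; 1 0.0138 -0.0293 0.0061 0.0016 0.0244 0.0435; 1 0.0124 -0.0299 0.0065 0.0016 0.0244 0.0435; 1 0.0109 -0.0304 0.0068 0.0016 0.0244 0.0435; 1 0.0094 -0.0308 0.0071 0.0016 0.0244 0.0435; 1 0.0079 -0.0312 0.0074 0.0016 0.0244 0.0435; 1 0.0063 -0.0315 0.0076 0.0016 0.0244 0.0435; 1 0.0048 -0.0317 0.0078 0.0016 0.0244 0.0435; 1 0.0032 -0.0319 0.0079 0.0016 0.0244 0.0435; 1 0.0016 -0.0319 0.008 0.0016 0.0244 0.0435
```

```bash
M="python3 -m inch"; python3 -m inch '1 .0272 -.0217 .0008 0 0 0;1 .0272 -.0217 .0008 0 0 0;1 .0272 -.0217 .0008 0 0 0;1 .0272 -.0217 .0008 0 0 0;1 .0272 -.0217 .0008 0 0 0;1 .0272 -.0217 .0008 0 0 0;1 .0272 -.0217 .0008 0 0 0;1 .0272 -.0217 .0008 0 0 0;1 .0272 -.0217 .0008 0 0 0;1 .0272 -.0217 .0008 0 0 0;1 .0272 -.0217 .0008 0 0 0;1 .0272 -.0217 .0008 0 0 0;1 .0272 -.0217 .0008 0 0 0;1 .0272 -.0217 .0008 0 0 0;1 .0272 -.0217 .0008 0 0 0;1 .0272 -.0217 .0008 0 0 0;1 .0272 -.0217 .0008 0 0 0;1 .0272 -.0217 .0008 0 0 0'
python3 -m inch '1 0 0 0 .004 .058 .103;1 0 0 0 .004 .058 .103;1 0 0 0 .004 .058 .103;1 0 0 0 .004 .058 .103;1 0 0 0 .004 .058 .103;1 0 0 0 .004 .058 .103;1 0 0 0 .004 .058 .103;1 0 0 0 .004 .058 .103;1 0 0 0 0 0 0;1 0 0 0 0 0 0;1 0 0 0 0 0 0'
cat > w.py <<'E'
import sys,time
from h import *
from plant import *
n=sys.argv[1];s=get_state();c=camera_model('wrist');p,d=snapshot('wrist')
cv2.imwrite(f'pics/{n}.png',p[:,:,::-1]);np.savez(n+'.npz',p=p,d=d,pos=s['tool_pos'],rot=s['eef_rot'],**c)
E
python3 w.py w1
```

```text
clock: 1.6
tool_pos: [0.5408, -0.0497, 0.235]
eef_rot: [0.985, 0.175, -0.0, -0.0]
contact_force: [-0.2, -0.2, 0.2]
opening: 1.005
finger_force: 0.0
clock: 2.52
tool_pos: [0.5428, -0.0464, 0.2374]
eef_rot: [0.966, -0.172, 0.185, -0.054]
contact_force: [-0.4, -0.4, 0.9]
opening: 0.998
finger_force: 0.0
```

View pics/w1.png

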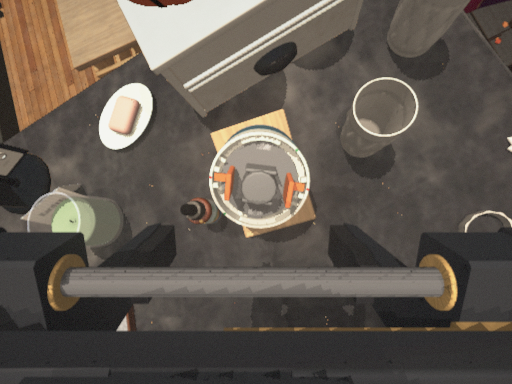

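The wrist view looks down the neck: collar centre at about (259,178), tabs at (227,183) and (292,190), and the dropper just left at (200,210). I'll measure these in 3D.

```bash
cat > m1.py <<'E'
import sys
from h import *
np.set_printoptions(precision=4,suppress=True)
z=np.load(sys.argv[1]+'.npz');p,d,K,V=z['p'],z['d'],z['intrinsics'],z['view'];w=cloud(d,K,V)
hsv=cv2.cvtColor(p,cv2.COLOR_RGB2HSV)
box=np.zeros(d.shape,bool);box[110:240,200:325]=1
near=np.linalg.norm(w-np.array([.595,-.05,.12]),axis=-1)<.09
M=box&near&(hsv[...,1]<45)&(hsv[...,2]>150)
q=w[M];q=q[q[:,2]>.06]
a=np.array([-.435,0,.9]);q=q[abs((q-[.599,-.0505,.113])@a)<.015]
for k in range(6):
    c=q.mean(0);U=np.linalg.svd(q-c)[2][2];U*=np.sign(U[2]);r=(q-c)@U
    if k<5:q=q[abs(r)<max(2*r.std(),.001)] if k else q[abs(r)<.006]
print('ring plane',len(q),c,U,np.arccos(U[2]),r.std())
e1=np.cross([0,1,0],U);e1/=np.linalg.norm(e1);e2=np.cross(U,e1)
X=np.c_[(q-c)@e1,(q-c)@e2];from scipy.optimize import least_squares
f=least_squares(lambda t:np.hypot(*(X-t[:2]).T)-t[2],[0,0,.049],loss='soft_l1',f_scale=.001).x
col=c+f[0]*e1+f[1]*e2;print('collar',col,'rad',f[2])
O=box&near&(hsv[...,0]<14)&(hsv[...,1]>160)
n,l,st,_=cv2.connectedComponentsWithStats(O.astype(np.uint8))
for i in range(1,n):
    if st[i,4]<40:continue
    b=w[l==i];v=b-col;h=v@U;b2=v[h>h.max()-.008]
    print('tab',st[i],'h max',np.percentile(h,98),'top centre in e1,e2:',(b2@e1).mean(),(b2@e2).mean(), cv2.minAreaRect(np.c_[b2@e1,b2@e2].astype(np.float32)))
print('e1',e1,'e2',e2)
Hh=box&near&(hsv[...,1]<60);v=w[Hh]-col;h=v@U;m=(h>.02)&(np.hypot(v@e1,v@e2)<.03);print('hub',m.sum(),np.percentile(h[m],[50,98]),(v[m]@e1).mean(),(v[m]@e2).mean())
E
python3 m1.py w1
```

```text
ring plane 2099 [ 0.607  -0.0511  0.1111] [-0.374  -0.0437  0.9264] 0.38601740802569023 0.0014988097466874235
collar [ 0.5927 -0.0428  0.1057] rad 0.039047095128488286
e1 [ 0.9273 -0.      0.3743] e2 [-0.0164  0.999   0.0406]
hub 1014 [0.0234 0.0255] 0.007681093470918586 -0.005871698691488762
```

```bash
python3 - <<'E'
import re
s=open('m1.py').read()
s=s.replace("abs((q-[.599,-.0505,.113])@a)<.015]","abs((q-[.599,-.0505,.113])@a)<.006]\nv=q-[.599,-.0505,.113];q=q[abs(np.linalg.norm(v-np.outer(v@a,a),axis=1)-.049)<.006]")
s=s.replace("(hsv[...,0]<14)&(hsv[...,1]>160)","((hsv[...,0]<14)|(hsv[...,0]>172))&(hsv[...,1]>120)")
s=s.replace("abs(r)<.006","abs(r)<.004")
open('m1.py','w').write(s)
E
python3 m1.py w1; python3 -c "
from h import *
z=np.load('w1.npz');h=cv2.cvtColor(z['p'],cv2.COLOR_RGB2HSV);w=cloud(z['d'],z['intrinsics'],z['view'])
for u,v in((228,183),(224,179),(291,190),(296,186),(259,187),(259,225),(259,134),(215,160)):print(u,v,h[v,u],w[v,u].round(4))"
```

```text
ring plane 1033 [ 0.5978 -0.0488  0.1131] [-0.4443  0.0264  0.8955] 0.46126995124948017 0.0011052573416272665
collar [ 0.5977 -0.0492  0.1131] rad 0.048356942636670945
tab [214 166  21  34 285] h max 0.027483112220044688 top centre in e1,e2: 0.013507817679793682 0.02477380500442605 ((0.013433928601443768, 0.025430627167224884), (0.005530469585210085, 0.02552332729101181), 62.492794036865234)
tab [283 173  22  35 340] h max 0.027422028388828165 top centre in e1,e2: -0.012365655878809232 -0.025245708006086075 ((-0.01351833250373602, -0.02523057721555233), (0.005566325969994068, 0.02591908909380436), 62.78555679321289)
e1 [ 0.8958 -0.      0.4445] e2 [ 0.0117  0.9997 -0.0237]
hub 11 [0.0202 0.0204] -0.0028771347774101054 0.0032517266895469234
228 183 [ 14 153 242] [ 0.6006 -0.0251  0.1427]
224 179 [ 13 156 242] [ 0.6113 -0.0171  0.1169]
291 190 [ 13 155 242] [ 0.5766 -0.0766  0.133 ]
296 186 [ 10 159 229] [ 0.5821 -0.0829  0.1029]
259 187 [ 17  35 167] [ 0.5895 -0.0495  0.1302]
259 225 [ 22  39 226] [ 0.5568 -0.0331  0.0943]
259 134 [ 28  20 240] [ 0.6371 -0.0658  0.132 ]
215 160 [ 33  10 245] [ 0.6298 -0.0167  0.1279]
```

```bash
cat > g.py <<'E'
from h import *
from plant import *
np.set_printoptions(precision=4,suppress=True)
a=np.array([-.435,.012,.9]);a/=np.linalg.norm(a);col=np.array([.5977,-.0492,.1131])
e1=np.cross([0,1,0],a);e1/=np.linalg.norm(e1);e2=np.cross(a,e1);th=np.deg2rad(62.3)
tab=np.cos(th)*e1+np.sin(th)*e2
def delta(p,T):
    s=get_state();R0=R.from_quat(s['eef_rot']);print('shift first',R0.inv().apply(p-s['tool_pos']),'then turn',(R0.inv()*T).as_rotvec())
E
python3 - <<'E'
from g import *
delta(col+.07*a,pose(-a,-tab));print(get_state()['q'])
E
```

```text
shift first [0.0011 0.0045 0.0659] then turn [-0.0216  0.0793  0.1217]
[ 0.0452  0.5087 -0.0217  2.1774 -0.5207  0.0808 -1.384 ]
```

```bash
cat >> g.py <<'E'
def wrist():
    s=get_state();q=s['q'];T=R.from_quat(s['eef_rot']);t=np.pi-q[1]-q[3]
    f=np.array([np.sin(t)*np.cos(-q[0]),np.sin(t)*np.sin(-q[0]),-np.cos(t)]);return s,q,T,f
E
python3 - <<'E'
from g import *
s,q,T,f=wrist();z=T.as_matrix()[:,2];print('f',f,'z',z,'ang',np.arccos(f@z),'q6',q[5])
L=.3;W=s['tool_pos']-L*z;zt=np.array([np.sin(.2),0,-np.cos(.2)])
rv=np.cross(z,zt);rv*=np.arcsin(np.linalg.norm(rv))/np.linalg.norm(rv)
T1=R.from_rotvec(rv)*T;delta(W+L*zt,T1);p1=W+L*zt
ft=T1.inv().apply(f);w=.12*ft;print('then each row turn',w,'shift',R.from_rotvec(w).apply([0,0,L])-[0,0,L],'x26')
Te=R.from_rotvec(3.12*f)*T1;print('end',W+L*Te.as_matrix()[:,2],Te.as_matrix())
E
```

```text
f [ 0.4395 -0.0199 -0.898 ] z [ 0.3769  0.0401 -0.9254] ang 0.0909522044473893 q6 0.08082578522675425
shift first [-0.048   0.0307 -0.0055] then turn [-0.1031 -0.1608  0.    ]
then each row turn [ 0.0292 -0.0083  0.1161] shift [-0.002  -0.0089 -0.0001] x26
end [ 0.6255 -0.0683  0.2878] [[-0.711   0.2631  0.6521]
 [ 0.3201  0.9468 -0.033 ]
 [-0.6261  0.1853 -0.7574]]
```

```bash
python3 -m inch '1 -.024 .0155 -.003 -.05 -.08 0;1 -.024 .0155 -.003 -.05 -.08 0;1 0 0 0 0 0 0;1 .003 .0087 -.0001 -.0292 .0083 -.1161;1 .003 .0087 -.0001 -.0292 .0083 -.1161;1 .003 .0087 -.0001 -.0292 .0083 -.1161;1 .003 .0087 -.0001 -.0292 .0083 -.1161;1 .003 .0087 -.0001 -.0292 .0083 -.1161;1 .003 .0087 -.0001 -.0292 .0083 -.1161;1 .003 .0087 -.0001 -.0292 .0083 -.1161;1 .003 .0087 -.0001 -.0292 .0083 -.1161;1 0 0 0 0 0 0'; python3 -c "
from g import *
s,q,T,f=wrist();print(q,f,T.as_matrix())"
```

```text
clock: 3.57
tool_pos: [0.514, -0.1237, 0.2373]
eef_rot: [0.946, 0.271, 0.109, 0.143]
contact_force: [-0.9, -0.0, 0.1]
opening: 0.996
finger_force: 0.0
[-0.2105  0.5328  0.3639  2.1871  0.059   0.1408 -0.9924] [ 0.4003  0.0855 -0.9124] [[ 0.8295  0.4806  0.2844]
 [ 0.5433 -0.8124 -0.2117]
 [ 0.1293  0.3301 -0.935 ]]
```

```bash
cat > k.py <<'E'
from g import *
from itertools import product
from scipy.optimize import least_squares
D=[([1.25283718,.68998559,-.19450682,1.56635924,.15729358,.90248205,-.2150767],[.21508363,-.58616738,.24890477],[.984563843,.175023397,-.000225726,-.000893785])]
v=np.load('w1.npz');D.append((np.array([0.0452,0.5087,-0.0217,2.1774,-0.5207,0.0808,-1.384]),v['pos'],v['rot']))
def fk(q,P,sg=(-1,1,-1,1,-1,1,-1)):
    h,a,b,L,ex=P;ax='zyzyzyz';r=R.identity();p=np.array([0,0,h])
    for i in range(7):
        r=r*R.from_euler(ax[i],sg[i]*q[i])
        if i==2:p=p+r.apply([ex,0,a])
        if i==3:p=p+r.apply([-ex,0,b])
    return p+r.apply([0,0,L]),r
E
cat > k2.py <<'E'
from k import *
s=get_state();D.append((s['q'],s['tool_pos'],s['eef_rot']))
best=[]
for sg in product([1,-1],repeat=7):
    rs=[fk(q,(0,0,0,0,0),sg)[1].inv()*R.from_quat(e) for q,_,e in D]
    best.append((max((rs[0].inv()*x).magnitude() for x in rs),sg,rs[0].as_rotvec()))
best.sort(key=lambda t:t[0]);print(best[:4])
sg=best[0][1]
f=least_squares(lambda P:np.concatenate([fk(q,P,sg)[0]-p for q,p,_ in D]),[.35,.5,.35,.3,0]);print(f.x,f.fun)
E
python3 k2.py
```

```text
[(0.0004475656724611094, (-1, 1, -1, 1, -1, 1, -1), array([-0.    ,  0.    ,  1.5708])), (0.7416335658692599, (1, -1, 1, -1, -1, -1, 1), array([ 0.0632,  0.2885, -2.0663])), (0.7758428012718022, (-1, -1, -1, -1, -1, -1, -1), array([0.0031, 0.0027, 1.5708])), (0.7956402026747929, (1, 1, 1, 1, -1, 1, 1), array([-0.0612, -0.2924, -2.0657]))]
[ 0.4732  0.6233  0.3917  0.4591 -0.054 ] [ 0.0402  0.0192 -0.0054  0.0102  0.0527  0.0061 -0.0062  0.0218 -0.0007]
```

```bash
cat > rec.py <<'E'
from plant import get_state
import json
s=get_state();open('rec.txt','a').write(json.dumps([list(map(float,s[k])) for k in('q','tool_pos','eef_rot')])+'\n')
E
python3 rec.py
for m in 1; do python3 -m inch '1 0 0 -.03 0 .12 0;1 0 0 -.03 0 .12 0;1 0 0 -.03 0 .12 0;1 0 0 0 0 0 0' >/dev/null; python3 rec.py
python3 -m inch '1 .03 0 0 .12 0 0;1 .03 0 0 .12 0 0;1 .03 0 0 .12 0 0;1 0 0 0 0 0 0'>/dev/null; python3 rec.py
python3 -m inch '1 0 .03 0 0 -.12 -.02;1 0 .03 0 0 -.12 -.02;1 0 .03 0 0 -.12 -.02;1 0 0 0 0 0 0'>/dev/null; python3 rec.py
python3 -m inch '1 -.03 0 0 -.12 0 0;1 -.03 0 0 -.12 0 0;1 -.03 0 0 -.12 0 0;1 0 0 0 0 0 0'; python3 rec.py; done
cat > k3.py <<'E'
from k import *
import json
D+=[tuple(map(np.array,json.loads(l))) for l in open('rec.txt')]
for d in D[-5:]:print(d[0])
def frames(q,sg=(-1,1,-1,1,-1,1,-1)):
    r=R.identity();out=[r]
    for i in range(7):
        r=r*R.from_euler('zyzyzyz'[i],sg[i]*q[i]);out.append(r)
    return out
A=np.vstack([np.hstack([x.as_matrix() for x in frames(q)]) for q,_,_ in D]);b=np.concatenate([p for _,p,_ in D])
for lam in(1e-5,1e-4,1e-3):
    x=np.linalg.solve(A.T@A+lam*np.eye(24),A.T@b);print(lam,abs(A@x-b).max());print(x.reshape(8,3))
E
python3 k3.py
```

```text
clock: 4.9
tool_pos: [0.5109, -0.2096, 0.3096]
eef_rot: [0.921, 0.32, 0.047, 0.219]
contact_force: [-2.7, -0.1, -1.4]
opening: 1.003
finger_force: 0.0
[-0.2105  0.5328  0.3639  2.1871  0.059   0.1408 -0.9924]
[ 0.1431  0.3509 -0.0123  2.2779  0.4293  0.0472 -1.281 ]
[ 0.5439  0.464  -0.571   1.9829  0.2685  0.4443 -1.1103]
[ 0.357   0.6022 -0.4007  1.5758  0.4015  0.9917 -1.1018]
[ 0.2027  0.422  -0.1431  2.0372  0.8464  0.5753 -1.5204]
1e-05 1.5666801971889188e-05
[[ 0.      0.0001  0.1735]
 [-0.0002 -0.0094  0.1735]
 [ 0.0002 -0.0094  0.2815]
 [-0.0001 -0.0135  0.2815]
 [-0.0005 -0.0135  0.1724]
 [ 0.0003 -0.0001  0.1724]
 [-0.0003 -0.0001  0.1574]
 [-0.0001 -0.0001  0.1574]]
0.0001 0.00013832495846148596
[[-0.0002  0.0001  0.1725]
 [-0.0004 -0.0092  0.1725]
 [-0.0005 -0.0092  0.2811]
 [ 0.0003 -0.0136  0.2811]
 [-0.0026 -0.0136  0.172 ]
 [ 0.0013 -0.0001  0.172 ]
 [-0.0009 -0.0001  0.1569]
 [-0.0003  0.      0.1569]]
0.001 0.0012679983557560004
[[-0.0019 -0.0001  0.1645]
 [-0.0012 -0.0078  0.1645]
 [-0.0067 -0.0078  0.2774]
 [ 0.004  -0.015   0.2774]
 [-0.0208 -0.015   0.1687]
 [ 0.0101  0.0005  0.1687]
 [-0.0058  0.0005  0.152 ]
 [-0.0021  0.0013  0.152 ]]
```

```bash
cat > kin.py <<'E'
from k3 import frames,R,np,D,A,b
from g import *
from scipy.optimize import least_squares
X=np.linalg.solve(A.T@A+1e-5*np.eye(24),A.T@b).reshape(8,3);RT=R.from_rotvec([0,0,np.pi/2])
lo=np.array([-3.01,-.46,-1.47,.13,-1,.04,-2.66]);hi=np.array([3.01,2.08,1.51,2.56,4.14,2.09,2.66])
def FK(q):
    f=frames(q);return sum(f[i].apply(X[i]) for i in range(8)),f[7]*RT
def err(q,p,T):
    a,r=FK(q);return np.r_[(a-p),.3*(T.inv()*r).as_rotvec()]
def IK(p,T,q0,reg=0):
    f=least_squares(lambda q:np.r_[err(q,p,T),reg*(q-q0)],np.clip(q0,lo+1e-3,hi-1e-3),bounds=(lo,hi));return f.x,np.linalg.norm(err(f.x,p,T))
def grasp(h,turn=0,flip=0):
    t=R.from_rotvec(a*turn).apply(tab)*(1 if flip else -1);return col+h*a,pose(-a,t)
E
sed -i 's/^    x=np.linalg.*/    pass/;s/^for d in D.*//' k3.py
python3 - <<'E'
from kin import *
rng=np.random.default_rng(0)
for h,t,fl in((.015,0,0),(.015,.9,0),(.015,0,1),(.015,.9,1),(.1,0,0),(.1,.9,1)):
    S=[]
    for k in range(60):
        q,e=IK(*grasp(h,t,fl),rng.uniform(lo,hi))
        if e<1e-4 and abs(q[0])<1.3:S.append(q)
    S=np.array(S);print(h,t,fl,len(S));
    if len(S):print(S[np.argsort(S[:,2])][::max(1,len(S)//8)].round(2))
E
```

```text
0.015 0 0 32
[[ 0.68  1.14 -1.31  2.16  1.83  1.1   2.64]
 [ 0.56  0.96 -0.97  2.16  1.9   0.77  2.48]
 [ 0.4   0.85 -0.66  2.17  2.05  0.54  2.28]
 [ 0.28  0.8  -0.45  2.18  2.23  0.41  2.05]
 [ 0.23  0.79 -0.37  2.18  2.34  0.37  1.94]
 [-0.06  0.78  0.09  2.19  3.32  0.28  0.9 ]
 [-0.23  0.82  0.39  2.2   3.85  0.4   0.33]
 [-0.41  0.93  0.73  2.21  4.14  0.63 -0.01]]
0.015 0.9 0 19
[[ 0.16  0.78 -0.27  2.18  2.5   0.32  2.66]
 [ 0.16  0.78 -0.26  2.18  2.51  0.32  2.65]
 [ 0.16  0.78 -0.26  2.18  2.51  0.32  2.65]
 [ 0.15  0.78 -0.25  2.18  2.53  0.32  2.62]
 [-0.03  0.78  0.05  2.19  3.23  0.28  1.89]
 [-0.1   0.79  0.16  2.2   3.48  0.3   1.63]
 [-0.16  0.8   0.25  2.2   3.65  0.34  1.45]
 [-0.3   0.85  0.5   2.21  3.98  0.47  1.09]
 [-0.32  0.86  0.55  2.21  4.02  0.5   1.04]
 [-0.41  0.93  0.73  2.21  4.14  0.63  0.89]]
0.015 0 1 36
[[ 0.7   1.18 -1.37  2.16  1.83  1.16 -0.48]
 [ 0.62  1.03 -1.12  2.16  1.86  0.91 -0.59]
 [ 0.42  0.86 -0.69  2.17  2.03  0.56 -0.84]
 [ 0.34  0.82 -0.56  2.17  2.13  0.47 -0.96]
 [ 0.27  0.8  -0.45  2.18  2.24  0.41 -1.09]
 [ 0.23  0.79 -0.37  2
[... 895 characters left out ...]
.15  1.  ]
 [-0.08  0.59  0.12  2.25  3.52  0.16  0.7 ]
 [-0.12  0.6   0.19  2.25  3.71  0.18  0.51]
 [-0.15  0.6   0.23  2.25  3.8   0.2   0.42]
 [-0.22  0.62  0.34  2.26  4.    0.25  0.21]
 [-0.28  0.64  0.45  2.26  4.14  0.32  0.07]]
0.1 0.9 1 39
[[ 0.75  1.01 -1.45  2.21  1.65  1.11  0.44]
 [ 0.73  0.94 -1.34  2.21  1.66  1.    0.42]
 [ 0.6   0.76 -1.01  2.22  1.71  0.68  0.33]
 [ 0.48  0.68 -0.77  2.22  1.78  0.5   0.25]
 [ 0.32  0.62 -0.5   2.23  1.93  0.33  0.08]
 [ 0.22  0.6  -0.35  2.24  2.09  0.25 -0.09]
 [ 0.17  0.59 -0.26  2.24  2.23  0.21 -0.23]
 [ 0.1   0.59 -0.16  2.24  2.47  0.17 -0.48]
 [-0.14  0.6   0.21  2.25  3.77  0.19 -1.79]
 [-0.28  0.64  0.45  2.26  4.14  0.32 -2.17]]
```

```bash
cat > jp.py <<'E'
from kin import *
def jpath(q1,n,q0=None):
    q0=get_state()['q'] if q0 is None else q0
    P=[FK(q0+(q1-q0)*i/n) for i in range(n+1)]
    rows=[np.r_[A[1].inv().apply(B[0]-A[0]),(A[1].inv()*B[1]).as_rotvec()] for A,B in zip(P[:-1],P[1:])]
    print('z min',min(p[0][2] for p in P));return np.array(rows)
E
python3 - <<'E'
from jp import *
q0=get_state()['q'];qt=np.array([.37,.68,-.6,2.2,2.0,.45,-.9])
q1,e=IK(*grasp(.08,0,1),qt);print(q1,e)
r=jpath(q1,20);show(np.round(r,3));print(abs(r).max(0),np.linalg.norm(r[:,3:],axis=1).max())
E
```

```text
[ 0.393   0.692  -0.6304  2.2183  1.9133  0.4356 -0.7876] 4.45464909225434e-14
z min 0.185122726756021
20 rows
1 0.005 -0.003 0.006 -0.007 0.005 -0.098; 1 0.005 -0.002 0.006 -0.007 0.007 -0.098; 1 0.006 -0.002 0.006 -0.007 0.008 -0.098; 1 0.007 -0.002 0.006 -0.007 0.01 -0.097; 1 0.007 -0.002 0.005 -0.008 0.011 -0.097; 1 0.008 -0.001 0.005 -0.009 0.013 -0.097; 1 0.009 -0.001 0.005 -0.009 0.014 -0.096; 1 0.009 -0 0.005 -0.011 0.015 -0.096; 1 0.01 0.001 0.005 -0.012 0.016 -0.095; 1 0.01 0.001 0.005 -0.013 0.017 -0.095; 1 0.01 0.002 0.004 -0.015 0.018 -0.094; 1 0.01 0.003 0.004 -0.017 0.018 -0.094; 1 0.01 0.004 0.004 -0.019 0.019 -0.093; 1 0.011 0.005 0.004 -0.021 0.019 -0.093; 1 0.01 0.005 0.004 -0.023 0.018 -0.092; 1 0.01 0.006 0.004 -0.025 0.018 -0.091; 1 0.01 0.007 0.003 -0.027 0.017 -0.091; 1 0.01 0.008 0.003 -0.029 0.016 -0.09; 1 0.009 0.009 0.003 -0.031 0.015 -0.089; 1 0.009 0.01 0.003 -0.033 0.013 -0.089
[0.0105 0.0097 0.0062 0.0328 0.0187 0.0978] 0.09824759987867522
```

Very smooth path; I'll run it in two halves.

```bash
python3 -m inch '1 .005 -.003 .006 -.007 .005 -.098;1 .005 -.002 .006 -.007 .007 -.098;1 .006 -.002 .006 -.007 .008 -.098;1 .007 -.002 .006 -.007 .01 -.097;1 .007 -.002 .005 -.008 .011 -.097;1 .008 -.001 .005 -.009 .013 -.097;1 .009 -.001 .005 -.009 .014 -.096;1 .009 0 .005 -.011 .015 -.096;1 .01 .001 .005 -.012 .016 -.095;1 .01 .001 .005 -.013 .017 -.095;1 0 0 0 0 0 0;1 0 0 0 0 0 0'; python3 - <<'E'
from jp import *
q0=get_state()['q'];print(q0)
for q3 in(-.6,-.3,0):
    qt=np.array([.37,.68,q3,2.2,2.0,.45,-.9]);q1,e=IK(*grasp(.08,0,1),qt);print(q1,e)
q1,e=IK(*grasp(.08,0,1),q0+.3*(q1-q0),0);print(q1,e)
r=jpath(q1,12);show(np.round(r,3));print(abs(r).max(0),np.linalg.norm(r[:,3:],axis=1).max())
E
```

```text
clock: 5.9
tool_pos: [0.5613, -0.1565, 0.2451]
eef_rot: [0.654, 0.719, 0.012, 0.235]
contact_force: [0.3, -0.5, -0.5]
opening: 1.004
finger_force: 0.0
[ 0.1803  0.5451 -0.2097  2.1062  1.3222  0.4077 -1.1048]
[ 0.393   0.692  -0.6304  2.2183  1.9133  0.4356 -0.7876] 4.45464909225434e-14
[ 0.2864  0.6593 -0.4546  2.2236  2.0556  0.3316 -0.9438] 2.8109587654369807e-09
[ 0.2045  0.6436 -0.324   2.2278  2.224   0.2656 -1.1212] 8.783296109299844e-12
[ 0.2755  0.6568 -0.4369  2.2242  2.0745  0.3221 -0.9639] 1.2931703850099955e-08
z min 0.18512273255715653
12 rows
1 0.008 0.001 0.004 -0.013 0.012 -0.078; 1 0.008 0.002 0.004 -0.014 0.013 -0.078; 1 0.008 0.002 0.003 -0.015 0.014 -0.078; 1 0.009 0.003 0.003 -0.016 0.015 -0.078; 1 0.009 0.003 0.003 -0.017 0.015 -0.077; 1 0.009 0.004 0.003 -0.019 0.016 -0.077; 1 0.009 0.004 0.003 -0.02 0.016 -0.076; 1 0.01 0.005 0.003 -0.021 0.016 -0.076; 1 0.01 0.006 0.003 -0.023 0.016 -0.076; 1 0.01 0.006 0.002 -0.024 0.016 -0.075; 1 0.01 0.007 0.002 -0.025 0.016 -0.075; 1 0.009 0.007 0.002 -0.027 0.016 -0.075
[0.0096 0.0075 0.0037 0.0266 0.0163 0.0784] 0.08072555478806051
```

```bash
python3 -m inch '1 .008 .001 .004 -.013 .012 -.078;1 .008 .002 .004 -.014 .013 -.078;1 .008 .002 .003 -.015 .014 -.078;1 .009 .003 .003 -.016 .015 -.078;1 .009 .003 .003 -.017 .015 -.077;1 .009 .004 .003 -.019 .016 -.077;1 .009 .004 .003 -.02 .016 -.076;1 .01 .005 .003 -.021 .016 -.076;1 .01 .006 .003 -.023 .016 -.076;1 .01 .006 .002 -.024 .016 -.075;1 .01 .007 .002 -.025 .016 -.075;1 .009 .007 .002 -.027 .016 -.075;1 0 0 0 0 0 0;1 0 0 0 0 0 0;1 0 0 0 0 0 0'; python3 - <<'E'
from jp import *
print(get_state()['q']);delta(*grasp(.08,0,1))
E
```

```text
clock: 7.15
tool_pos: [0.5631, -0.0491, 0.1863]
eef_rot: [0.235, 0.946, 0.047, 0.22]
contact_force: [-0.0, 0.1, -0.2]
opening: 1.001
finger_force: 0.0
[ 0.2613  0.6518 -0.4139  2.2255  2.1014  0.3121 -0.9937]
shift first [0.001  0.0004 0.0009] then turn [-0.0008  0.0033 -0.001 ]
```

```bash
python3 -m inch '1 .001 .0004 .01 0 .003 -.001;1 0 0 .014 0 0 0;1 0 0 .014 0 0 0;1 0 0 .014 0 0 0;1 0 0 .013 0 0 0;1 0 0 0 0 0 0;1 0 0 0 0 0 0;1 0 0 0 0 0 0'; python3 - <<'E'
from jp import *
print(get_state()['q']);delta(*grasp(.015,0,1))
E
python3 w.py w2
```

```text
clock: 7.82
tool_pos: [0.5901, -0.0482, 0.1272]
eef_rot: [0.233, 0.947, 0.048, 0.218]
contact_force: [-0.0, 0.3, 0.4]
opening: 0.998
finger_force: 0.0
[ 0.2946  0.8057 -0.4823  2.1792  2.1992  0.425  -1.0471]
shift first [-0.001  -0.0004  0.001 ] then turn [ 0.0004 -0.0013  0.0033]
```

View pics/w2.png

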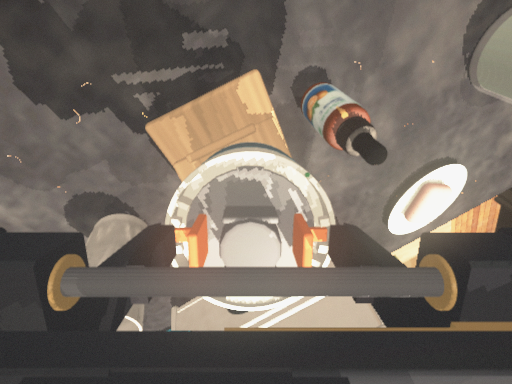

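Both tabs, (198,242) and (310,242), sit between the fingers and the tips are clear of the collar. Next I'll close on them.

```bash
python3 -m inch '-1 0 0 0 0 0 0;-1 0 0 0 0 0 0;-1 0 0 0 0 0 0;-1 0 0 0 0 0 0;-1 0 0 0 0 0 0;-1 0 0 0 0 0 0;-1 0 0 0 0 0 0;-1 0 0 0 0 0 0' 30
```

```text
clock: 8.53
tool_pos: [0.5897, -0.0488, 0.1275]
eef_rot: [0.233, 0.947, 0.047, 0.218]
contact_force: [-4.1, -1.7, 6.3]
opening: 0.552
finger_force: 30.0
```

```bash
python3 -m inch '-1 0 0 0 0 0 -.06;-1 0 0 0 0 0 -.06;-1 0 0 0 0 0 -.06;-1 0 0 0 0 0 -.06;-1 0 0 0 0 0 -.06;-1 0 0 0 0 0 -.06;-1 0 0 0 0 0 0'; python3 -m inch '-1 0 0 0 0 0 -.06;-1 0 0 0 0 0 -.06;-1 0 0 0 0 0 -.06;-1 0 0 0 0 0 -.06;-1 0 0 0 0 0 -.06;-1 0 0 0 0 0 -.06;-1 0 0 0 0 0 -.06;-1 0 0 0 0 0 -.06;-1 0 0 0 0 0 -.04;-1 0 0 0 0 0 0;-1 0 0 0 0 0 0';python3 - <<'E'
from jp import *
s=get_state();print(s['q'],s['moment']);delta(*grasp(.015,.873,1))
E
```

```text
clock: 9.12
tool_pos: [0.5895, -0.0487, 0.1274]
eef_rot: [0.059, 0.973, 0.007, 0.223]
contact_force: [-3.3, -1.3, 6.2]
opening: 0.55
finger_force: 30.0
clock: 10.03
tool_pos: [0.5894, -0.0487, 0.1273]
eef_rot: [-0.192, 0.956, -0.05, 0.217]
contact_force: [-4.0, -1.3, 6.5]
opening: 0.556
finger_force: 30.0
[ 0.1586  0.7767 -0.2573  2.1876  2.5172  0.3196 -0.5166] [-0.2773  0.5836 -0.2121]
shift first [-0.0011 -0.0008  0.0014] then turn [ 0.001  -0.0014  0.0103]
```

```bash
python3 -m inch '-1 0 0 -.005 0 0 0;-1 0 0 -.005 0 0 0;-1 0 0 -.005 0 0 0;-1 0 0 -.005 0 0 0;-1 0 0 0 0 0 0'; python3 -m inch '-1 0 0 -.015 0 0 0;-1 0 0 -.015 0 0 0;-1 0 0 -.015 0 0 0;-1 0 0 -.015 0 0 0;-1 0 0 -.015 0 0 0;-1 0 0 0 0 0 0;-1 0 0 0 0 0 0';python3 - <<'E'
from jp import *
s=get_state();print(s['q'])
p,d=snapshot('top');cv2.imwrite('pics/t2.png',cv2.resize(p[90:250,130:380,::-1],None,fx=3,fy=3,interpolation=3))
# tray from top0
p,d,K,V=load('top0.npz');w=cloud(d,K,V)
hsv=cv2.cvtColor(p,cv2.COLOR_RGB2HSV)
q=w[150:240,130:215];q=q.reshape(-1,3)
m=(abs(q[:,0]-.47)<.1)&(abs(q[:,1]-.265)<.1)&(q[:,2]>.006)&(q[:,2]<.022)
print(m.sum(),cv2.minAreaRect(q[m,:2].astype(np.float32)))
# lining: bright
M=np.zeros(d.shape,np.uint8);M[160:235,140:205]=(p[160:235,140:205].mean(-1)>120);n,l,st,_=cv2.connectedComponentsWithStats(M);i=1+st[1:,4].argmax()
c=cv2.findContours((l==i).astype(np.uint8),0,2)[0][0];rect=cv2.minAreaRect(c);print(st[i],rect)
def pt(u,v,z):
    r=V[:3,:3].T@np.array([(u-K[0,2])/K[0,0],(v-K[1,2])/K[1,1],1]);o=-V[:3,:3].T@V[:3,3];return o+r*(z-o[2])/r[2]
print(pt(*rect[0],.004),[pt(*b,.004)[:2] for b in cv2.boxPoints(rect)])
E
```

```text
clock: 10.45
tool_pos: [0.5814, -0.0473, 0.1461]
eef_rot: [-0.193, 0.955, -0.049, 0.218]
contact_force: [-1.1, -0.3, -1.6]
opening: 0.552
finger_force: 30.0
clock: 11.03
tool_pos: [0.5493, -0.0468, 0.2132]
eef_rot: [-0.193, 0.955, -0.05, 0.218]
contact_force: [0.4, -0.0, -0.7]
opening: 0.551
finger_force: 30.0
[ 0.0907  0.5634 -0.1462  2.2466  2.4519  0.1501 -0.4814]
1135 ((0.4689815938472748, 0.26486772298812866), (0.19372737407684326, 0.19688858091831207), 1.1548168659210205)
[ 149  175   46   45 1625] ((171.33999633789062, 197.1199951171875), (41.15361785888672, 40.87077331542969), 8.130102157592773)
[0.4689 0.2663 0.004 ] [array([0.4175, 0.335 ]), array([0.5402, 0.3203]), array([0.5209, 0.1969]), array([0.3987, 0.2131])]
```

View pics/t2.png

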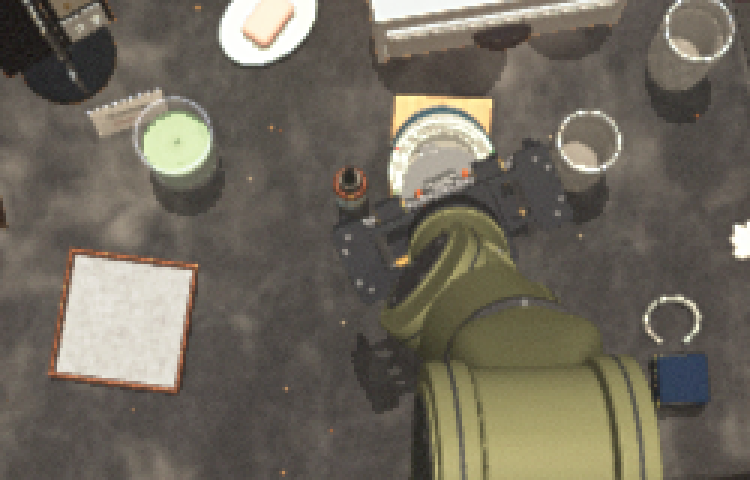

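The top view shows the cap out of the neck under the gripper. The tray lining's corners give its centre at about (0.469, 0.266) with sides of 123 mm, which matches the 122 mm inner size. Now I'll plan the carry.

```bash
python3 - <<'E'
from jp import *
q0=get_state()['q'];rng=np.random.default_rng(1);tc=np.array([.469,.266,0])
for h in(.14,.0385):
  for yaw in np.deg2rad(np.arange(-180,180,20)):
    T=pose(np.array([0,0,-1.]),np.array([np.cos(yaw),np.sin(yaw),0]));best=None
    for k in range(12):
        q,e=IK(tc+[0,0,h],T,q0+rng.normal(0,.6,7),.0)
        if e<1e-4:
            c=abs(q-q0).max()
            if best is None or c<best[0]:best=(c,q)
    if best and best[0]<1.9:print(h,np.rad2deg(yaw).round(),best[0].round(2),best[1].round(2))
E
```

```text
0.14 -60.0 1.8 [-0.29  0.78 -0.52  1.91  0.65  0.62 -2.28]
0.14 -40.0 1.77 [-0.28  0.79 -0.55  1.91  0.68  0.63 -1.96]
0.14 -20.0 1.47 [-0.08  0.91 -0.94  1.9   0.98  0.88 -1.88]
0.14 0.0 1.54 [-0.12  0.87 -0.84  1.9   0.91  0.81 -1.48]
0.14 20.0 1.56 [-0.14  0.86 -0.81  1.9   0.89  0.78 -1.11]
0.14 40.0 1.53 [-0.12  0.88 -0.86  1.9   0.92  0.82 -0.79]
0.14 60.0 1.55 [-0.13  0.87 -0.83  1.9   0.9   0.8  -0.42]
0.14 80.0 1.65 [-0.2   0.83 -0.69  1.91  0.8   0.71  0.02]
0.14 100.0 1.72 [-0.25  0.8  -0.6   1.91  0.73  0.66  0.44]
0.14 120.0 1.74 [-0.26  0.8  -0.58  1.91  0.71  0.65  0.81]
0.14 140.0 1.42 [-0.04  0.95 -1.04  1.9   1.03  0.95  0.86]
0.0385 -40.0 1.7 [-0.41  0.94 -0.32  1.95  0.76  0.38 -2.02]
0.0385 -20.0 1.5 [-0.22  1.   -0.65  1.94  1.1   0.61 -1.98]
0.0385 0.0 1.34 [-0.21  1.01 -0.67  1.94  1.12  0.63 -1.64]
0.0385 20.0 1.3 [-0.18  1.03 -0.73  1.94  1.15  0.68 -1.32]
0.0385 40.0 1.28 [-0.16  1.04 -0.77  1.94  1.18  0.71 -0.99]
0.0385 60.0 1.45 [-0.29  0.97 -0.53  1.94  1.    0.52 -0.5 ]
0.0385 80.0 1.41 [-0.27  0.98 -0.57  1.94  1.04  0.55 -0.18]
0.0385 100.0 1.26 [-0.15  1.05 -0.79  1.94  1.19  0.73  0.05]
0.0385 120.0 1.26 [-0.15  1.05 -0.8   1.94  1.19  0.73  0.39]
0.0385 140.0 1.53 [-0.34  0.95 -0.44  1.95  0.92  0.46  0.97]
0.0385 160.0 1.66 [-0.24  1.   -0.63  1.94  1.09  0.59  1.17]
```

```bash
cat > pl.py <<'E'
import sys
from jp import *
def down(p,yawdeg):
    y=np.deg2rad(yawdeg);return np.array(p),pose(np.array([0,0,-1.]),np.array([np.cos(y),np.sin(y),0]))
def go(tgt,guess,n,g=-1,reg=0):
    q0=get_state()['q'];print(q0);q1,e=IK(*tgt,np.array(guess,float),reg);print(q1,e,'dq/row',(abs(q1-q0)/n).max())
    r=jpath(q1,n);show(np.round(r,3),g);print(abs(r).max(0),np.linalg.norm(r[:,3:],axis=1).max())
E
python3 -c "
from pl import *
go(down([.469,.266,.16],80),[-.2,.83,-.69,1.91,.8,.71,.02],24)"
```

```text
[ 0.0911  0.5647 -0.1466  2.2464  2.4519  0.1501 -0.4814]
[-0.1874  0.7951 -0.7099  1.8943  0.7577  0.7438  0.0589] 3.757518028665971e-11 dq/row 0.07059197925610607
z min 0.1597534933128979
24 rows
-1 -0.014 0.006 0.005 0.006 -0.017 0.026; -1 -0.013 0.007 0.005 0.005 -0.014 0.027; -1 -0.012 0.008 0.004 0.005 -0.011 0.028; -1 -0.01 0.009 0.004 0.004 -0.008 0.028; -1 -0.009 0.009 0.004 0.004 -0.005 0.028; -1 -0.007 0.01 0.004 0.004 -0.002 0.029; -1 -0.006 0.01 0.003 0.003 0.001 0.029; -1 -0.004 0.011 0.003 0.003 0.004 0.029; -1 -0.002 0.012 0.003 0.003 0.008 0.029; -1 -0.001 0.012 0.002 0.002 0.011 0.028; -1 0.001 0.012 0.002 0.002 0.014 0.028; -1 0.003 0.013 0.002 0.002 0.018 0.027; -1 0.004 0.013 0.001 0.002 0.021 0.026; -1 0.006 0.013 0.001 0.001 0.024 0.025; -1 0.008 0.013 0 0.001 0.028 0.024; -1 0.009 0.013 0 0.001 0.031 0.023; -1 0.011 0.013 -0 0 0.034 0.022; -1 0.013 0.014 -0.001 0 0.037 0.02; -1 0.014 0.013 -0.001 0 0.041 0.019; -1 0.016 0.013 -0.001 -0 0.044 0.017; -1 0.017 0.013 -0.001 -0 0.047 0.015; -1 0.019 0.013 -0.001 -0 0.049 0.013; -1 0.02 0.013 -0.001 -0.001 0.052 0.011; -1 0.021 0.013 -0.001 -0.001 0.055 0.009
[0.0213 0.0135 0.0047 0.0055 0.0548 0.0288] 0.05553085250899325
```

```bash
python3 -m inch '-1 -.012 .006 -.004 .006 -.017 .026;-1 -.011 .007 -.004 .005 -.014 .027;-1 -.01 .008 -.004 .005 -.011 .028;-1 -.008 .009 -.003 .004 -.008 .028;-1 -.007 .009 -.002 .004 -.005 .028;-1 -.006 .01 -.001 .004 -.002 .029;-1 -.005 .01 0 .003 .001 .029;-1 -.003 .011 0 .003 .004 .029;-1 -.002 .012 .001 .003 .008 .029;-1 -.001 .012 .002 .002 .011 .028;-1 .001 .012 .002 .002 .014 .028;-1 .003 .013 .002 .002 .018 .027;-1 .004 .013 .001 .002 .021 .026;-1 0 0 0 0 0 0'; python3 -c "
from pl import *
go(down([.469,.266,.16],80),[-.2,.83,-.69,1.91,.8,.71,.02],14)"
```

```text
clock: 12.25
tool_pos: [0.5732, 0.0896, 0.2328]
eef_rot: [-0.027, 0.973, -0.026, 0.228]
contact_force: [-0.4, 0.8, -0.7]
opening: 0.553
finger_force: 30.0
[-0.4619  0.5631  0.1984  2.1578  1.5757  0.0708 -0.2495]
[-0.1874  0.7951 -0.7099  1.8943  0.7577  0.7438  0.0589] 3.757518028665971e-11 dq/row 0.06487968530030717
z min 0.15717165309620282
14 rows
-1 -0.002 0.012 0.009 0.004 0.003 0.016; -1 0 0.012 0.008 0.004 0.008 0.018; -1 0.002 0.012 0.007 0.003 0.012 0.019; -1 0.004 0.012 0.006 0.003 0.017 0.019; -1 0.006 0.012 0.005 0.003 0.022 0.02; -1 0.008 0.012 0.004 0.002 0.027 0.02; -1 0.01 0.012 0.003 0.002 0.032 0.019; -1 0.011 0.012 0.002 0.001 0.036 0.019; -1 0.013 0.012 0.001 0 0.041 0.017; -1 0.015 0.012 0 -0 0.046 0.016; -1 0.016 0.011 -0.001 -0.001 0.05 0.014; -1 0.018 0.011 -0.002 -0.002 0.054 0.011; -1 0.019 0.011 -0.003 -0.003 0.058 0.009; -1 0.02 0.011 -0.004 -0.004 0.062 0.006
[0.0203 0.0122 0.0085 0.0043 0.0621 0.0197] 0.062489627321775494
```

```bash
python3 -m inch '-1 -.002 .012 .004 .004 .003 .016;-1 0 .012 .004 .004 .008 .018;-1 .002 .012 .004 .003 .012 .019;-1 .004 .012 .004 .003 .017 .019;-1 .006 .012 .003 .003 .022 .02;-1 .008 .012 .003 .002 .027 .02;-1 .01 .012 .002 .002 .032 .019;-1 .011 .012 .002 .001 .036 .019;-1 .013 .012 .001 0 .041 .017;-1 .015 .012 0 0 .046 .016;-1 .016 .011 -.001 -.001 .05 .014;-1 .018 .011 -.002 -.002 .054 .011;-1 .019 .011 -.003 -.003 .058 .009;-1 .02 .011 -.004 -.004 .062 .006;-1 0 0 0 0 0 0;-1 0 0 0 0 0 0'; python3 -c "
from pl import *
print(get_state()['q']);delta(*down([.469,.266,.14],80))"; python3 w.py w3
```

```text
clock: 13.58
tool_pos: [0.4625, 0.2641, 0.1805]
eef_rot: [0.089, 0.996, -0.001, 0.002]
contact_force: [-0.0, -0.8, -1.2]
opening: 0.553
finger_force: 30.0
[-0.3159  0.703  -0.4833  1.9065  0.5227  0.657   0.2691]
shift first [-0.0059  0.0031  0.0406] then turn [-0.0014  0.0049 -0.003 ]
```

View pics/w3.png

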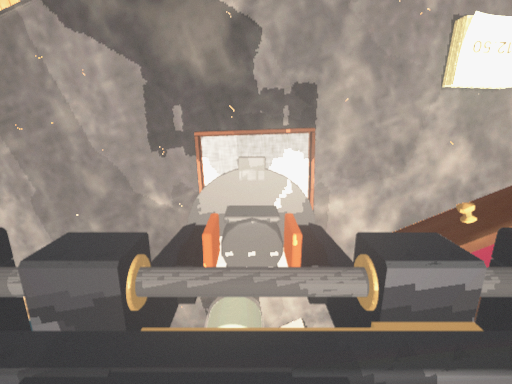

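The cap is held upright, and the tray edges at (197-315, 130-205) line up with the tool. Next I'll lower it.

```bash
python3 -m inch '-1 -.003 .0015 .016 -.001 .005 -.003;-1 -.003 .0015 .016 0 0 0;-1 0 0 .016 0 0 0;-1 0 0 .016 0 0 0;-1 0 0 .016 0 0 0;-1 0 0 .016 0 0 0;-1 0 0 .016 0 0 0;-1 0 0 .016 0 0 0;-1 0 0 0 0 0 0;-1 0 0 0 0 0 0'; python3 -c "
from pl import *
print(get_state()['q'],get_state()['contact_force']);delta(*down([.469,.266,.04],80))"
```

```text
clock: 14.47
tool_pos: [0.4675, 0.2658, 0.0527]
eef_rot: [0.087, 0.996, -0.001, -0.001]
contact_force: [0.5, -0.2, -0.6]
opening: 0.553
finger_force: 30.0
[-0.4206  0.908  -0.3062  1.9514  0.6778  0.3882  0.1429] [ 0.5155 -0.2092 -0.562 ]
shift first [-0.0015  0.0005  0.0127] then turn [-0.0019 -0.0023  0.0005]
```

```bash
python3 -m inch '-1 0 0 .004 -.001 -.002 0;-1 0 0 .003 0 0 0;-1 0 0 .002 0 0 0;-1 0 0 .002 0 0 0;-1 0 0 0 0 0 0'; python3 -m inch '-1 0 0 .001 0 0 0;-1 0 0 .001 0 0 0;-1 0 0 .001 0 0 0;-1 0 0 0 0 0 0'
```

```text
clock: 14.88
tool_pos: [0.4674, 0.2672, 0.0422]
eef_rot: [0.087, 0.996, 0.001, -0.0]
contact_force: [-0.5, -0.3, -1.5]
opening: 0.553
finger_force: 30.0
clock: 15.22
tool_pos: [0.4673, 0.2672, 0.0391]
eef_rot: [0.087, 0.996, 0.001, -0.0]
contact_force: [-0.2, -0.4, -0.3]
opening: 0.55
finger_force: 30.0
```

```bash
python3 -m inch '-1 0 0 .001 0 0 0;-1 0 0 .001 0 0 0;-1 0 0 0 0 0 0'; python3 -m inch '-1 0 0 .001 0 0 0;-1 0 0 .001 0 0 0;-1 0 0 0 0 0 0'
```

```text
clock: 15.47
tool_pos: [0.4674, 0.2672, 0.0376]
eef_rot: [0.087, 0.996, 0.001, -0.0]
contact_force: [-0.5, -0.3, 3.3]
opening: 0.551
finger_force: 30.0
clock: 15.72
tool_pos: [0.4675, 0.2671, 0.0372]
eef_rot: [0.087, 0.996, 0.001, 0.0]
contact_force: [-3.3, -2.4, 19.2]
opening: 0.558
finger_force: 30.0
```

Contact is firm on the floor. I'll ease back 1 mm, open, retreat, and look.

```bash
python3 -m inch '-1 0 0 -.0015 0 0 0;1 0 0 0 0 0 0;1 0 0 0 0 0 0;1 0 0 0 0 0 0;1 0 0 0 0 0 0;1 0 0 0 0 0 0;1 0 0 0 0 0 0;1 0 0 -.01 0 0 0;1 0 0 -.015 0 0 0;1 0 0 -.025 0 0 0;1 0 0 -.03 0 0 0;1 0 0 -.03 0 0 0;1 0 0 -.03 0 0 0;1 0 0 -.03 0 0 0;1 0 0 0 0 0 0;1 0 0 0 0 0 0'; python3 w.py w4; python3 - <<'E'
from g import *
z=np.load('w4.npz');p=z['p'];w=cloud(z['d'],z['intrinsics'],z['view']);h=cv2.cvtColor(p,cv2.COLOR_RGB2HSV)
O=(h[...,0]<16)&(h[...,1]>140)&(w[...,2]>.03)&(w[...,2]<.08)
n,l,st,_=cv2.connectedComponentsWithStats(O.astype(np.uint8))
for i in range(1,n):
    if st[i,4]>30:
        b=w[l==i];t=b[b[:,2]>np.percentile(b[:,2],60)];print(st[i],t.mean(0),np.percentile(b[:,2],98))
print(get_state()['q'],get_state()['opening'])
d,_,K,V=load('top0.npz')[0:4]
p,dd,K,V=load('top0.npz');w=cloud(dd,K,V)
m=np.zeros(dd.shape,bool);m[180:208,340:372]=1;hs=cv2.cvtColor(p,cv2.COLOR_RGB2HSV)
m&=p.min(-1)>120;q=w[m];print('cuff rough',q.min(0),q.max(0),np.argwhere(m).min(0),np.argwhere(m).max(0))
E
```

```text
clock: 17.05
tool_pos: [0.4681, 0.2673, 0.2088]
eef_rot: [0.087, 0.996, 0.002, 0.001]
contact_force: [0.2, -0.9, -0.5]
opening: 1.002
finger_force: 0.0
[-0.2866  0.6743 -0.5245  1.8642  0.4852  0.7311  0.3121] 0.9984300149810593
cuff rough [ 0.4437 -0.3125 -0.0068] [ 0.4912 -0.2538  0.0193] [188 344] [203 363]
```

View pics/w4.png

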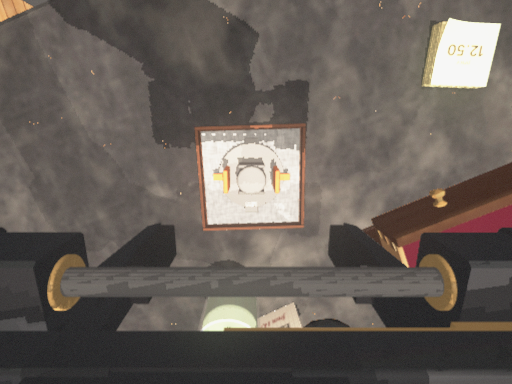

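The cap lies flat and centred in the tray at (251,180), with its tabs symmetric at (222,180) and (281,180). Now to the cuff.

```bash
python3 -m inch '1 -.0064 -.0361 0 0 0 0;1 -.0064 -.0361 0 0 0 0;1 -.0064 -.0361 0 0 0 0;1 -.0064 -.0361 0 0 0 0;1 -.0064 -.0361 0 0 0 0;1 -.0064 -.0361 0 0 0 0;1 -.0064 -.0361 0 0 0 0;1 -.0064 -.0361 0 0 0 0;1 -.0064 -.0361 0 0 0 0;1 -.0064 -.0361 0 0 0 0;1 -.0064 -.0361 0 0 0 0;1 -.0064 -.0361 0 0 0 0;1 -.0064 -.0361 0 0 0 0;1 -.0064 -.0361 0 0 0 0;1 -.0064 -.0361 0 0 0 0;1 0 0 0 0 0 -.087;1 0 0 0 0 0 -.087;1 0 0 0 0 0 0;1 0 0 0 0 0 0'; python3 w.py w5; python3 -c "
from pl import *
print(get_state()['q']);delta(*down([.4655,-.283,.2],90))"
```

```text
clock: 18.68
tool_pos: [0.4674, -0.2825, 0.2044]
eef_rot: [0.001, 1.0, 0.002, -0.001]
contact_force: [-0.5, 0.1, 0.1]
opening: 1.0
finger_force: 0.0
[ 0.8497  0.7187 -0.6632  1.834   0.5957  0.8018  1.4458]
shift first [ 0.0022 -0.0007  0.0047] then turn [ 0.0032 -0.0024 -0.0012]
```

View pics/w5.png

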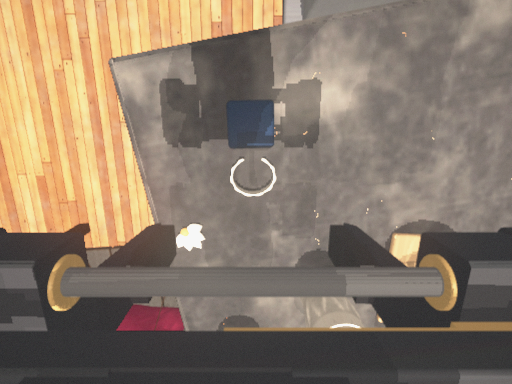

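The cuff is at (253,177) with its gap up towards the ring box at (250,123). I'll measure its outline on its top plane.

```bash
python3 - <<'E'
from g import *
z=np.load('w5.npz');p=z['p'];K,V=z['intrinsics'],z['view'];w=cloud(z['d'],K,V)
M=np.zeros(p.shape[:2],np.uint8);M[148:204,222:286]=p[148:204,222:286].min(-1)>165
n,l,st,_=cv2.connectedComponentsWithStats(M);i=1+st[1:,4].argmax();print(st[i])
uv=np.argwhere(l==i)[:,::-1].astype(float)
o=-V[:3,:3].T@V[:3,3];r=np.c_[(uv-K[[0,1],2])/K[0,0],np.ones(len(uv))]@V[:3,:3]
q=o+r*((.012-o[2])/r[:,2])[:,None]
print('extent',q.min(0),q.max(0),(q.min(0)+q.max(0))/2,np.ptp(q,axis=0),cv2.fitEllipse(q[:,:2].astype(np.float32)))
hh=w[l==i][:,2];print('depth z',np.nanpercentile(hh,[10,50,90]))
# gap ends: lowest-x pixels on both sides
for sg in(1,-1):
    s=q[(q[:,1]-q[:,1].mean())*sg>0];print('end',s[s[:,0].argmin()])
bm=(w[...,2]>.036)&(w[...,2]<.048)&(abs(w[...,0]-.403)<.05)&(abs(w[...,1]+.283)<.05);print('box',cv2.minAreaRect(w[bm][:,:2].astype(np.float32)))
E
```

```text
[230 158  47  39 323]
extent [ 0.444  -0.3077  0.012 ] [ 0.4907 -0.252   0.012 ] [ 0.4674 -0.2798  0.012 ] [0.0467 0.0557 0.    ] ((0.4661943316459656, -0.28039780259132385), (0.0463097058236599, 0.05240073800086975), 1.3607276678085327)
depth z [-0.0011  0.0097  0.0142]
end [ 0.444  -0.2691  0.012 ]
end [ 0.4452 -0.2952  0.012 ]
box ((0.40433764457702637, -0.2834659218788147), (0.049648065119981766, 0.04948870837688446), 0.8657172918319702)
```

```bash
python3 -m inch '1 0 .0025 .03 .003 -.002 0;1 0 0 .03 0 0 0;1 0 0 .03 0 0 0;1 0 0 .03 0 0 0;1 0 0 .025 0 0 0;1 0 0 .02 0 0 0;1 0 0 .01 0 0 0;1 0 0 0 0 0 0;1 0 0 0 0 0 0'; python3 -c "
from pl import *
print(get_state()['q']);delta(*down([.467,-.28,.017],90))"
```

```text
clock: 19.48
tool_pos: [0.4687, -0.2801, 0.0308]
eef_rot: [-0.0, 1.0, -0.001, 0.001]
contact_force: [0.2, -0.4, -0.9]
opening: 0.997
finger_force: 0.0
[ 0.6915  0.9653 -0.4035  1.929   0.8813  0.4323  1.1912]
shift first [0.0017 0.0002 0.0138] then turn [-0.001   0.0011  0.0004]
```

```bash
python3 -m inch '1 .0015 0 .007 0 0 0;1 0 0 .007 0 0 0;1 0 0 0 0 0 0;1 0 0 0 0 0 0;-1 0 0 0 0 0 0;-1 0 0 0 0 0 0;-1 0 0 0 0 0 0;-1 0 0 0 0 0 0;-1 0 0 0 0 0 0;-1 0 0 0 0 0 0;-1 0 0 0 0 0 0;-1 0 0 0 0 0 0' 20; python3 -m inch '-1 0 0 -.02 0 0 0;-1 0 0 -.03 0 0 0;-1 0 0 -.03 0 0 0;-1 0 0 -.03 0 0 0;-1 0 0 -.03 0 0 0;-1 0 0 -.03 0 0 0;-1 0 0 -.03 0 0 0;-1 0 0 -.03 0 0 0;-1 0 0 0 0 0 0'; python3 w.py w6
```

```text
clock: 20.48
tool_pos: [0.467, -0.2807, 0.0168]
eef_rot: [-0.0, 1.0, -0.001, 0.001]
contact_force: [0.5, 0.7, 0.1]
opening: 0.614
finger_force: 20.0
clock: 21.23
tool_pos: [0.4696, -0.2809, 0.2519]
eef_rot: [0.0, 1.0, -0.002, 0.005]
contact_force: [0.4, 0.4, 0.1]
opening: 0.614
finger_force: 20.0
```

View pics/w6.png

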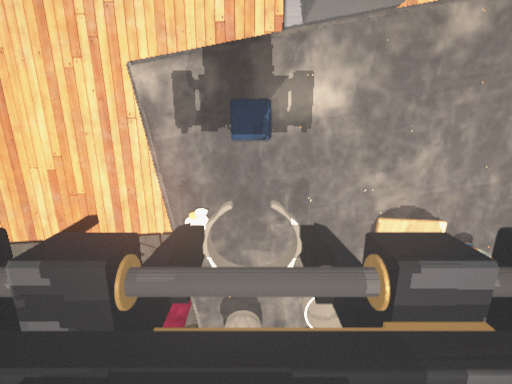

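The cuff is held level, with both sides between the fingers at (208,240) and (298,240). I'm planning the flip path to a hover above the mouth.

```bash
cat >> pl.py <<'E'
def drop(h,off=.004): return col+h*a+off*e1,pose(-a,np.array([0,1.,0]))
E
python3 -c "
from pl import *
for g in([.37,.68,-.6,2.2,2.0,.45,-.5],[.5,.8,-1,2.2,1.8,.8,-.2]):print(IK(*drop(.1),np.array(g)))
go(drop(.1),[.37,.68,-.6,2.2,2.0,.45,-.5],20)
for i in range(0,21,4):
    q0=get_state()['q'];q1=IK(*drop(.1),np.array([.37,.68,-.6,2.2,2.0,.45,-.5]))[0];x=FK(q0+(q1-q0)*i/20);print(x[0],x[1].as_matrix()[:,2])
"
```

```text
(array([ 0.3751,  0.6363, -0.592 ,  2.2165,  1.8352,  0.3813, -0.2388]), np.float64(8.837817067787581e-15))
(array([ 0.5828,  0.7452, -0.9659,  2.2067,  1.7036,  0.6442, -0.0782]), np.float64(1.100423793727363e-11))
[ 0.8773  0.6588 -0.7104  1.7976  0.5453  0.8828  1.4861]
[ 0.3751  0.6363 -0.592   2.2165  1.8352  0.3813 -0.2388] 8.837817067787581e-15 dq/row 0.08624561767508936
z min 0.2048690830871625
20 rows
-1 -0.005 -0 0.005 0.044 -0.011 0.015; -1 -0.006 0.001 0.004 0.04 -0.016 0.013; -1 -0.007 0.002 0.003 0.036 -0.02 0.012; -1 -0.007 0.004 0.003 0.031 -0.024 0.01; -1 -0.007 0.005 0.002 0.026 -0.027 0.008; -1 -0.008 0.007 0.002 0.021 -0.029 0.007; -1 -0.008 0.008 0.001 0.016 -0.031 0.006; -1 -0.007 0.01 0.001 0.011 -0.032 0.005; -1 -0.007 0.011 0 0.005 -0.033 0.004; -1 -0.007 0.012 0 -0 -0.032 0.003; -1 -0.006 0.014 -0 -0.006 -0.031 0.002; -1 -0.005 0.015 -0 -0.011 -0.03 0.001; -1 -0.004 0.016 -0.001 -0.015 -0.028 0.001; -1 -0.003 0.017 -0.001 -0.02 -0.025 0; -1 -0.002 0.018 -0.001 -0.024 -0.022 -0; -1 -0 0.019 -0.001 -0.027 -0.018 -0; -1 0.001 0.02 -0.001 -0.03 -0.014 -0.001; -1 0.003 0.02 -0.001 -0.033 -0.01 -0.001; -1 0.004 0.02 -0.001 -0.035 -0.005 -0.001; -1 0.006 0.021 -0.001 -0.036 -0 -0.001
[0.0076 0.0206 0.0045 0.0436 0.0327 0.0154] 0.04759507309028064
[ 0.4685 -0.2805  0.2493] [ 0.0068 -0.0037 -1.    ]
[ 0.494  -0.2751  0.2351] [ 0.0742 -0.1559 -0.985 ]
[ 0.5265 -0.2488  0.2277] [ 0.1876 -0.2345 -0.9538]
[ 0.5553 -0.1989  0.2222] [ 0.3105 -0.2281 -0.9228]
[ 0.5688 -0.129   0.215 ] [ 0.4038 -0.1451 -0.9032]
[ 0.5578 -0.048   0.2049] [ 0.4351 -0.012  -0.9003]
```

```bash
python3 -m inch '-1 -.005 0 .005 .044 -.011 .015;-1 -.006 .001 .004 .04 -.016 .013;-1 -.007 .002 .003 .036 -.02 .012;-1 -.007 .004 .003 .031 -.024 .01;-1 -.007 .005 .002 .026 -.027 .008;-1 -.008 .007 .002 .021 -.029 .007;-1 -.008 .008 .001 .016 -.031 .006;-1 -.007 .01 .001 .011 -.032 .005;-1 -.007 .011 0 .005 -.033 .004;-1 -.007 .012 0 0 -.032 .003;-1 0 0 0 0 0 0'; python3 -c "
from pl import *
go(drop(.1),[.37,.68,-.6,2.2,2.0,.45,-.5],12)"
```

```text
clock: 22.2
tool_pos: [0.5401, -0.2225, 0.22]
eef_rot: [0.031, 0.985, -0.115, 0.127]
contact_force: [0.7, 0.4, 0.1]
opening: 0.618
finger_force: 20.0
[ 0.4426  0.6047 -0.3569  2.0207  1.0383  0.4576  0.7524]
[ 0.3751  0.6363 -0.592   2.2165  1.8352  0.3813 -0.2388] 8.837817067787581e-15 dq/row 0.08259563060334046
z min 0.20486908308716262
12 rows
-1 -0.002 0.011 0 -0.005 -0.017 -0; -1 -0.002 0.012 -0 -0.008 -0.018 -0; -1 -0.002 0.013 -0 -0.01 -0.018 -0; -1 -0.002 0.013 -0 -0.013 -0.019 -0; -1 -0.002 0.014 -0.001 -0.015 -0.018 -0; -1 -0.001 0.015 -0.001 -0.018 -0.018 -0; -1 -0.001 0.015 -0.001 -0.021 -0.017 -0; -1 -0.001 0.016 -0.001 -0.023 -0.016 0; -1 -0 0.016 -0.001 -0.025 -0.015 0; -1 0 0.017 -0.001 -0.028 -0.014 0; -1 0.001 0.017 -0.001 -0.03 -0.012 0.001; -1 0.002 0.018 -0.001 -0.032 -0.01 0.001
[0.0022 0.0176 0.0011 0.0317 0.0185 0.0009] 0.033350989564365684
```

```bash
python3 -m inch '-1 -.002 .011 0 -.005 -.017 0;-1 -.002 .012 0 -.008 -.018 0;-1 -.002 .013 0 -.01 -.018 0;-1 -.002 .013 0 -.013 -.019 0;-1 -.002 .014 -.001 -.015 -.018 0;-1 -.001 .015 -.001 -.018 -.018 0;-1 -.001 .015 -.001 -.021 -.017 0;-1 -.001 .016 -.001 -.023 -.016 0;-1 0 .016 -.001 -.025 -.015 0;-1 0 .017 -.001 -.028 -.014 0;-1 .001 .017 -.001 -.03 -.012 .001;-1 .002 .018 -.001 -.032 -.01 .001;-1 0 0 0 0 0 0;-1 0 0 0 0 0 0'; python3 -c "
from pl import *
print(get_state()['q']);delta(*drop(.1));delta(*drop(.015))"
```

```text
clock: 23.37
tool_pos: [0.5585, -0.0522, 0.2053]
eef_rot: [0.005, 0.975, -0.008, 0.223]
contact_force: [0.5, -0.1, -0.5]
opening: 0.62
finger_force: 20.0
[ 0.3012  0.6143 -0.4643  2.2166  1.9069  0.3083 -0.3197]
shift first [0.0009 0.0042 0.    ] then turn [-0.0061 -0.0006 -0.0062]
shift first [0.0008 0.0047 0.085 ] then turn [-0.0061 -0.0006 -0.0062]
```

```bash
python3 -m inch '-1 .0008 .0045 .01 -.006 0 -.006;-1 0 0 .018 0 0 0;-1 0 0 .018 0 0 0;-1 0 0 .018 0 0 0;-1 0 0 .012 0 0 0;-1 0 0 .005 0 0 0;-1 0 0 0 0 0 0;-1 0 0 0 0 0 0'; python3 -c "
from pl import *
s=get_state();print(s['q'],s['contact_force']);delta(*drop(.015))"
```

```text
clock: 24.03
tool_pos: [0.5935, -0.0483, 0.1327]
eef_rot: [0.001, 0.975, -0.006, 0.223]
contact_force: [0.1, -0.2, -0.6]
opening: 0.616
finger_force: 20.0
[ 0.3435  0.8122 -0.5659  2.1659  2.0874  0.4636 -0.443 ] [ 0.0968 -0.2299 -0.6387]
shift first [ 0.0007 -0.0007  0.0045] then turn [-0.0001  0.0005  0.0001]
```

```bash
python3 -m inch '-1 0 0 .002 0 0 0;-1 0 0 .002 0 0 0;-1 0 0 0 0 0 0;1 0 0 0 0 0 0;1 0 0 0 0 0 0;1 0 0 0 0 0 0;1 0 0 0 0 0 0;1 0 0 0 0 0 0;1 0 0 0 0 0 0;1 0 0 -.01 0 0 0;1 0 0 -.02 0 0 0;1 0 0 -.03 0 0 0;1 0 0 -.03 0 0 0;1 0 0 -.03 0 0 0;1 0 0 0 0 0 0;1 0 0 0 0 0 0'; python3 w.py w7; python3 - <<'E'
from g import *
def neck(q): v=q-col;return np.c_[v@e1,v@e2,v@a+.012]
z=np.load('w7.npz');w=cloud(z['d'],z['intrinsics'],z['view']).reshape(-1,3);n=neck(w);p=z['p'].reshape(-1,3)
r=np.hypot(n[:,0],n[:,1]);m=r<.034
print('in mouth',m.sum(),'z hist',np.histogram(n[m,2],bins=np.arange(-.08,.05,.01)))
# small map of heights (mm) in neck frame
g=np.full((15,15),np.nan)
for i in range(15):
    for j in range(15):
        k=(abs(n[:,0]-(i-7)*.005)<.0025)&(abs(n[:,1]-(j-7)*.005)<.0025)&(n[:,2]>-.1)&(n[:,2]<.05)
        if k.sum():g[i,j]=np.median(n[k,2])*1000
print(np.nan_to_num(g,nan=99).round().astype(int));print(get_state()['q'],get_state()['contact_force'])
E
```

```text
clock: 25.37
tool_pos: [0.5432, -0.0461, 0.2394]
eef_rot: [0.001, 0.974, -0.006, 0.226]
contact_force: [-0.4, -0.2, -0.3]
opening: 1.001
finger_force: 0.0
in mouth 19943 z hist (array([   0, 1958,  133,    0,    0,    0,    0,  113,   28,    0,    0,
          0]), array([-0.08, -0.07, -0.06, -0.05, -0.04, -0.03, -0.02, -0.01, -0.  ,
        0.01,  0.02,  0.03,  0.04]))
[[ 12  -3   9  -2   0   0   0   1   1   1   0  -4  -3   9  12]
 [ 11  -3  -1   0 -67 -68 -67 -68 -67 -67   0   0  -1  -3  -4]
 [ -3  -2   0 -67 -67 -67 -68 -67 -68 -67 -68 -68   0  -3  -4]
 [ -3   0 -64 -67 -67 -67 -68 -68 -68 -68 -67 -68 -67   0  -4]
 [ -1 -67 -68 -59 -68 -67 -68 -68 -67 -67 -67 -68 -57 -68  -1]
 [ -3 -67 -67 -60 -61 -67 -68 -67 -68 -67 -67 -56 -68 -68  -3]
 [ -5 -67 -67 -68 -68 -54 -60 -64 -59 -56 -58 -67 -68 -68 -67]
 [ -5 -67 -67 -68 -68 -67 -67 -68 -68 -68 -67 -67 -67 -67  -1]
 [ -2 -67 -67 -67 -68 -67 -68 -67 -67 -68 -68 -68 -68 -68  -7]
 [ -3 -67 -67 -67 -67 -68 -68 -67 -67 -68 -68 -67 -68 -68  -5]
 [ -4 -66 -67 -67 -68 -67 -67 -67 -68 -68 -68 -68 -68  -6  -4]
 [ -4  -5 -67 -67 -67 -67 -67 -67 -67 -68 -68 -68 -67  -5  -5]
 [ -4  -4  -3 -66 -67 -68 -68 -68 -68 -68 -68 -67  -3  -4  -4]
 [  0  -3  -4  -4  -5 -67 -68 -68 -68 -67  -6 -37  -3  -5   8]
 [ 13   8  -3  -4  -4  -5  -4  -3  -3  -4 -66  -5 -52   3  12]]
[ 0.233   0.5193 -0.3608  2.232   1.7715  0.2099 -0.2011] [-0.4648 -0.0345 -0.2132]
```

The depth map shows the cuff on the tub's floor, about 60 mm below the rim, and the gripper is clear.

```bash
python3 -m inch '1 0 0 0 0 0 0;1 0 0 0 0 0 0;1 0 0 0 0 0 0;1 0 0 0 0 0 0;1 0 0 0 0 0 0' && python3 -c "
from plant import r
print(r.finish_job())"
```

```text
clock: 25.83
tool_pos: [0.5429, -0.0462, 0.2364]
eef_rot: [0.001, 0.975, -0.005, 0.223]
contact_force: [0.4, 0.7, -0.5]
opening: 0.996
finger_force: 0.0
the job is handed in; nothing more can be done
None
```

The cap came off and stands upright near the tray's middle, then the cuff went onto the tub's floor, and I handed the job in at 25.8 s with the gripper clear; the hand-in returned no verdict.

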